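Scoop the hinge knuckles into the polishing drum

ROBOT

A 6-joint arm with a two-finger parallel gripper is mounted at the origin on the work surface. World frame = base frame: x ahead of the robot, y to its left, z up, the work surface at z = 0. Lengths are in m, angles in rad, forces in N, time in s.
With the tool pointing down it reaches from about 0.375 to 0.975 m from the base axis. Payload 3.8 kg.
Tool frame: the origin (TCP) lies midway between the tips of the shut fingers; the grasp point (between the pads) lies 19 mm behind it; z points along the fingers, y is the direction in which the jaws open and shut (so a half turn about z gives the same grasp; the last joint's range is limited). The gripper opens to 85 mm and grips with 20 to 120 N. Pads are 22 mm wide; open, the fingers measure 114 mm over their backs; the gripper's body (76 mm by 85 mm) begins 54 mm behind the grasp point. The pads swing forward as they close: fully open they stand 13 mm farther back than shut.
Start: joints at [-1.375, 0.264, 1.604, -0, 1.274, -0.037], TCP at [0.156, -0.657, 0.231] pointing down, gripper open.
Joint ranges: [-2.63, 2.63], [-0.94, 2.18], [0.31, 2.57], [-1.31, 4.45], [0, 2.66], [-2.55, 2.55]. Speed limits (rad/s): [2.57, 2.57, 3.14, 3.14, 3.14, 3.14].

INTERFACE

Orientations are given as a rotation vector (axis times angle).
In Python, from workcell import bot gives the robot as it stands. The module is installed in compiled form; this text tells all that it offers.
- The arm moves only by the tool play_rows, never from a script. Its argument "series" is a list of rows, each an object with "translation": the shift along the tool's x, y, z in m, a list of three; "spin": the turn about the tool's z in units of 5 degrees (1.0 is 5 degrees). In form: [{"translation": [dx, dy, dz], "spin": spin}, ...]. A call has 1 to 5 rows; each row shifts and turns the commanded pose from where the row before left it, along the tool's axes as they then stand; what a row does not reach is not made up. A row lasts 1/10 s, in which the tool goes at most 50 mm and 8.59 degrees, less where a joint would pass 70% of its speed; a pose out of reach is approached as far as the arm can. A call is refused whole if a number of a shift passes 0.05 or a number of a turn 1, either way. A call with a gripper value outside its range is refused whole. "jaw" is the gripper's target within -1 to 1 (fully open at 1, half-way at 0, shut at -1), set as the call begins (left out, the last holds). The fingers move at their own pace and stop on an object; "force" is the grip in N (left out, the last holds). Time passes only in rows, so rows that do not move let the fingers close. It gives the time, the measured TCP pose, the force and the opening at its end, in the units of the state.
- bot.read_state(): the state, without advancing time (a new reading comes with each control period).
- bot.read_camera(name): name is "side" or "top" or "wrist"; returns the picture (420x560x3 uint8, blue, green, red); there is no depth.
- bot.get_calibration(name): a dict with "fov_y" (degrees; the focal length in pixels is half the picture's height over the tangent of half this angle, whatever the lens; pixels are square), "cx", "cy" (the principal point, pixels), "R" (3x3) and "t" (3): a world point X has camera coordinates R X + t. Camera axes: x right, y down, z forward; pixel columns grow to the right and rows downward; lengths in m; the calibration is good to about 2 mm. A picture is of the moment at which its call begins: read the wrist's pose just before it. get_calibration takes no time and is no camera call; for the wrist camera it gives the pose at the moment of the call.
- bot.finish_job(): hands the job in, once; it reports no verdict.
The state is a dict: "time": time; "q": joint angles; "joint_vel": joint speeds; "joint_torque": joint torques, N m; "tool_pos": TCP position; "tcp_rot": TCP orientation; "wrist_force": force on the tool from outside, world axes, zero at the start; "torque": the same for the moment, N m; "width": opening from 0.0 (shut) to 1.0 (fully open).
Only numpy, scipy, OpenCV 4.12 (cv2) and the standard library are available. Lean on these libraries where they do the work, as an engineer would, in place of code of your own. Each camera call takes 0.05 s, during which the arm holds its last target. There are 200 camera calls.

TASK

Use the orange scoop to take the three brass hinge knuckles out of the dark tray and tip them all into the round white drum, for polishing. The knuckles are degreased, so never touch them with the gripper's fingers; leave the other things on the counter where they are. When the tray is empty, stand the scoop upright on the bare counter and let go.

Things in the scene. Friction and masses are not known exactly. Their poses are not given: they have to be found in the camera images.
- scoop: orange flat-bottomed scoop, 150 g. Origin at its underside, z up; open lip towards its -x. Floor 2 mm thick, x = -50 (lip) to +46 mm, 110 mm wide (y); side walls 3 mm thick, 26 mm high from x = -38 back; rear wall 36 mm high at x = 42 to 46. Black handle post 24 mm (x) by 30 mm (y), centred at x = 40, y = 0, from 32 to 120 mm above the underside
- scoop_grip (a point): grip point in the middle of the scoop's handle, 95 mm above its underside (scoop x = 40 mm, y = 0); axes as the scoop's
- scoop_lip (a point): middle of the scoop's lip, at its underside (scoop x = -50 mm); axes as the scoop's
- tray: dark steel tray, fixed. Origin at the centre of its underside. Inside 260 (x) by 124 mm (y), floor 6 mm thick, walls 4 mm thick and 42 mm high overall. At its -x end (nearest the robot) a steep 60-degree ramp rises from the floor at x = -109 mm to the top of the wall at x = -130 mm; the knuckles lie between ramp and middle, the far (+x) half is free
- drum: round white polishing drum, open at the top, fixed. Origin at the centre of its underside; 60 mm high, 150 mm across at the rim, wall 4 mm, floor 6 mm thick, inside about 138 mm across
- knuckle1: tarnished brass hinge knuckle, a rounded barrel 24 mm long and 18 mm in diameter with fully domed ends and a copper band, lying in the tray; origin at its centre, its x axis along its length; 40 g
- knuckle2: tarnished brass hinge knuckle, a rounded barrel 24 mm long and 18 mm in diameter with fully domed ends and a copper band, lying in the tray; origin at its centre, its x axis along its length; 40 g
- knuckle3: tarnished brass hinge knuckle, a rounded barrel 24 mm long and 18 mm in diameter with fully domed ends and a copper band, lying in the tray; origin at its centre, its x axis along its length; 40 g
- fob: bystander: blue plastic key fob, 55 x 30 x 14 mm, lying; origin at the centre of its underside
- hex_key: bystander: steel hex key lying flat, 100 mm long leg along its x, 30 mm short leg, 6 mm thick; origin below the middle of the long leg
- screwdriver: bystander: screwdriver lying on the far side of the counter
- jar: bystander: closed jar, 60 mm across and 75 mm high, standing; origin at the centre of its underside
There are look-alikes about, which are no part of the job. There is more than one size of the scoop; the job needs the middle-sized. What is shaped like the drum but blue is not meant.

How it is judged:
By the outcome, as a careful person would: the job done as asked, in the order asked, and still so for the second after the job is handed in, with the robot touching nothing.
It also fails if it takes over 59 s, if anything falls off the work surface, if the arm or the gripper's body presses on something with over 40 N, if the wrist force passes 120 N, or if a joint passes its speed limit or range.

## Working session

There is one attempt and no reset: what is moved stays moved. The work goes in short steps, Python scripts to look and compute and a tool call to move; the robot and the scene stay as the last step left them, time stands still between calls to the robot, and variables do not carry over. Pictures are saved under pics/ and viewed, about 8 in all and at most 12, crops included, and the job is handed in when it is done.

Besides the shell and the picture viewer there is one more tool, called after "Call:" by a JSON object that holds its "fn" and its "kwargs". play_rows: Moves the arm, as the interface text tells. Its arguments: {"type":"object","properties":{"series":{"type":"array","items":{"type":"object","properties":{"translation":{"type":"array","items":{"type":"number"}},"spin":{"type":"number"}}}},"jaw":{"type":"number"},"force":{"type":"number"}},"required":["series"]}

```bash
mkdir -p pics
cat > h.py <<'E'
import numpy as np, cv2
from workcell import bot
from scipy.spatial.transform import Rotation as Rn
def shot(name,fn):
    c=bot.get_calibration(name); im=bot.read_camera(name); cv2.imwrite('pics/'+fn+'.png',im); np.save('pics/'+fn+'.npy',c,allow_pickle=True); return im,c
def cal(fn): return np.load('pics/'+fn+'.npy',allow_pickle=True).item()
def f(c): return 210/np.tan(np.radians(c['fov_y'])/2)
def toW(c,u,v,z):
    R=np.array(c['R']);t=np.array(c['t']); d=R.T@np.array([(u-c['cx'])/f(c),(v-c['cy'])/f(c),1]); o=-R.T@t
    return o+d*(z-o[2])/d[2]
def toP(c,X):
    p=np.array(c['R'])@np.array(X)+np.array(c['t']); return f(c)*p[:2]/p[2]+[c['cx'],c['cy']]
E
python3 - <<'E'
from h import *
s=bot.read_state();print(s)
a,c=shot('top','top0');print(c)
b,c=shot('side','side0');print(c)
E
```

```text
{'time': 0.0, 'q': array([-1.37488140e+00,  2.64782257e-01,  1.60536114e+00,  9.46428206e-06,
        1.27368282e+00, -3.68956356e-02]), 'joint_vel': array([ 0.00082302,  0.00156569, -0.00079422, -0.00139179,  0.0019666 ,
       -0.00025165]), 'joint_torque': array([ 2.15924527e-03, -5.15109408e+01, -3.67311680e+01,  3.14276267e-04,
        1.28165595e-02, -3.93002750e-06]), 'tool_pos': array([ 0.15559549, -0.65608318,  0.22994935]), 'tcp_rot': array([-3.11812043e+00, -3.64609642e-01,  2.64310717e-04]), 'wrist_force': array([-0.19682137, -0.19143823,  0.55710504]), 'torque': array([-0.05143132,  0.00724805,  0.02748562]), 'width': 0.9966444843183031}
{'fov_y': 56.6350715939662, 'cx': 276.00372134198324, 'cy': 212.54874572136873, 'R': array([[ 0.02975035, -0.99954694, -0.00456405],
       [-0.99574794, -0.0292384 , -0.08735651],
       [ 0.08718349,  0.00714353, -0.99616666]]), 't': array([-0.10018955,  0.50503769,  1.08533447])}
{'fov_y': 53.30667608247838, 'cx': 279.1494035835373, 'cy': 212.3397262986894, 'R': array([[-0.88099663, -0.47311436, -0.00278128],
       [-0.25774686,  0.48486914, -0.83574426],
       [ 0.39675117, -0.73557101, -0.54911182]]), 't': array([0.39325051, 0.25407067, 0.87198051])}
```

View pics/top0.png

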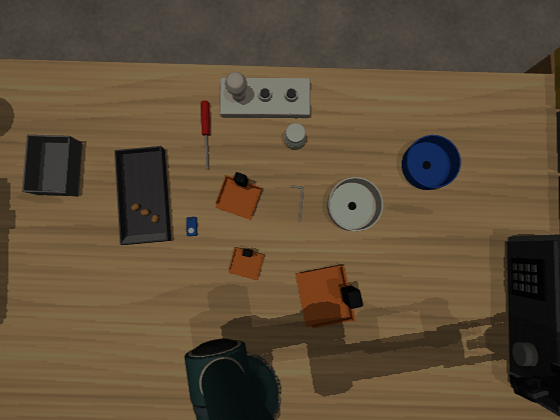

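View pics/side0.png

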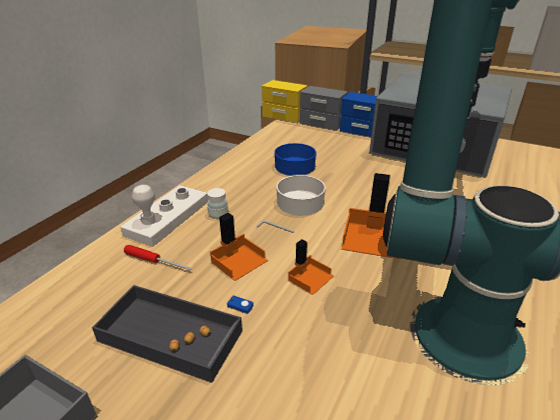

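Candidates: scoops at top-image (240,197) mid-sized, (247,263) small and (327,295) large. Drums: white at (355,204), blue at (431,162). Trays: the dark one with knuckles at (143,195), and a grey bin at (53,165) that is not wanted. The knuckles are at (135,207), (144,212) and (155,218). I choose the scoop at (240,197) and will check it in one crop.

Run:
```python
from h import *
im=cv2.imread('pics/top0.png');c=cal('top0')
cr=im[140:250,105:265]; cr=cv2.resize(cr,None,fx=5,fy=5,interpolation=cv2.INTER_CUBIC)
cr=cv2.convertScaleAbs(cr,alpha=1.6,beta=15)
cv2.imwrite('pics/crop1.png',cr)
print(f(c), -np.array(c['R']).T@c['t'])
for n,u,v,z in [('drum',355,204,.06),('s',240,197,0),('k1',135,207,.015),('k2',144,212,.015),('k3',155,218,.015)]:print(n,toW(c,u,v,z))
```

```text
389.7265274753741 [ 0.41124767 -0.09313079  1.12483507]
drum [ 0.53435701 -0.30158761  0.06      ]
s [0.55199889 0.02096723 0.        ]
k1 [0.51247623 0.31939327 0.015     ]
k2 [0.49886159 0.29270637 0.015     ]
k3 [0.48258512 0.2601964  0.015     ]
```

View pics/crop1.png

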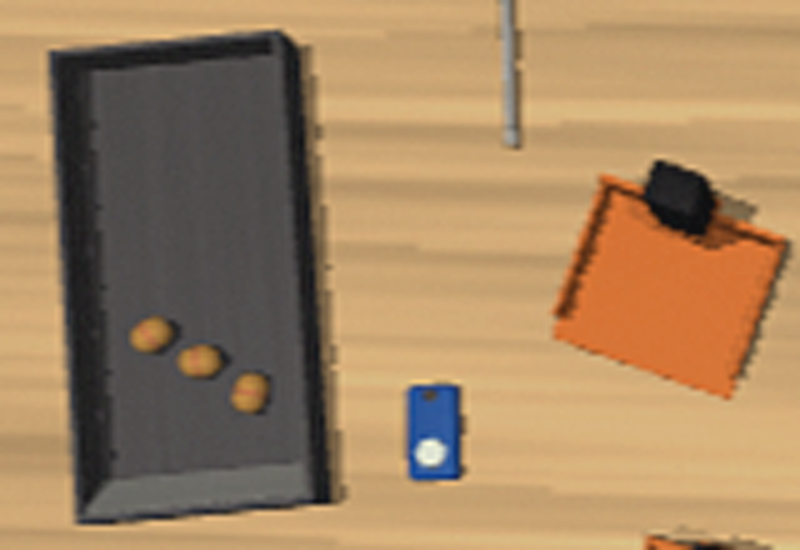

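The crop shows the mid-sized scoop: lip corners at crop (555,337) and (730,397), handle at (680,195), lip facing the robot. The tray has its ramp at the bottom, and the knuckles are at (152,335), (200,361) and (249,392). Next I fit the poses and check the sizes.

```bash
cat >> h.py <<'E'
from scipy.optimize import least_squares
def fit(c,pts,x0):
    def tr(p,q): return [p[0]+q[0]*np.cos(p[2])-q[1]*np.sin(p[2]),p[1]+q[0]*np.sin(p[2])+q[1]*np.cos(p[2]),q[2]]
    r=least_squares(lambda p:np.concatenate([toP(c,tr(p,q))-np.array(uv) for uv,q in pts]),x0)
    return r.x,r.fun.round(1)
E
python3 - <<'E'
from h import *
c=cal('top0'); K=lambda u,v:((u+.5)/5-.5+105,(v+.5)/5-.5+140)
sc=[(K(555,337),(-.05,.055,.002)),(K(730,397),(-.05,-.055,.002)),(K(604,177),(.046,.055,.036)),(K(789,243),(.046,-.055,.036))]
print('scoop',fit(c,sc,[.55,.02,-.3]))
a,b=[toW(c,*K(*p),.002)for p in((555,337),(730,397))];print('lip w',np.linalg.norm(a-b))
for u in ((235,248.5),(262,281)): pass
t=[(K(50,50),(.134,.066,.042)),(K(287,30),(.134,-.066,.042)),(K(335,500),(-.134,-.066,.042)),(K(78,522),(-.134,.066,.042))]
p,r=fit(c,t,[.55,.3,0]);print('tray',p,r)
for k in((152,335),(200,361),(249,392)):
    w=toW(c,*K(*k),.018)-[p[0],p[1],0]; print('k',w[0]*np.cos(p[2])+w[1]*np.sin(p[2]),-w[0]*np.sin(p[2])+w[1]*np.cos(p[2]))
im=cv2.imread('pics/top0.png'); hsv=cv2.cvtColor(im,cv2.COLOR_BGR2HSV)
m=((hsv[...,1]<60)&(hsv[...,2]>95)).astype('uint8');m[:,:315]=0;m[:,395:]=0;m[:165]=0;m[:,:][245:]=0
cn=max(cv2.findContours(m,0,1)[0],key=cv2.contourArea);(u,v),rr=cv2.minEnclosingCircle(cn)
print('drum',u,v,rr,toW(c,u,v,.06),rr/f(c)*1.065)
for n,u,v,z in [('jar',295,130,.075),('small handle',250,253,.08),('big handle',350,297,.14),('blue',431,162,.06)]:print(n,toW(c,u,v,z))
E
```

```text
scoop (array([ 0.54998629,  0.02290585, -0.32277418]), array([-0.2,  0.2,  0.3,  1.2,  0.2, -0.7, -0.4, -0.7]))
lip w 0.107475339264852
tray [0.54663267 0.2917143  0.13487483] [ 0.7  0.4 -0.3 -0.4 -2.2 -0.3  1.8  0.3]
k -0.0293983143253382 0.030867872065389823
k -0.0471874633267385 0.004655097149133116
k -0.06784313539897313 -0.021836051931930722
drum 355.5 203.5 27.32225227355957 [ 0.53577805 -0.302942    0.06      ] 0.07466312047023688
jar [ 0.73283197 -0.13111813  0.075     ]
small handle [ 0.39237261 -0.01951772  0.08      ]
big handle [ 0.29207426 -0.2763143   0.14      ]
blue [ 0.65749492 -0.51035388  0.06      ]
```

```bash
cat >> h.py <<'E'
def pose():
    s=bot.read_state(); M=Rn.from_rotvec(s['tcp_rot']).as_matrix(); return np.array(s['tool_pos']),np.degrees(np.arctan2(M[1,0],M[0,0])),M,s
def plan(p,phi,tp,tphi,w):
    """rows from pose p (tool-x heading phi deg) to tp, share of path per row given by weights w"""
    w=np.array(w,float)/sum(w); d=np.array(tp)-p; dphi=(tphi-phi+180)%360-180; h=phi; out=[]
    for k in w:
        a=np.radians(h); v=d*k
        t=[v[0]*np.cos(a)+v[1]*np.sin(a), v[0]*np.sin(a)-v[1]*np.cos(a), -v[2]]
        out.append('%s %.2f'%(np.round(t,3).tolist(),-dphi*k/5)); h+=dphi*k
    print('d',d.round(4),'dphi',round(dphi,1)); print('\n'.join(out))
E
python3 - <<'E'
from h import *
c=cal('top0'); K=lambda u,v:((u+.5)/5-.5+105,(v+.5)/5-.5+140)
t=[(K(50,50),(.134,.066,.042)),(K(283,30),(.134,-.066,.042)),(K(335,500),(-.134,-.066,.0)),(K(78,522),(-.134,.066,.042))]
p,r=fit(c,t,[.55,.3,0]);print('tray',p,r)
p,phi,M,s=pose();print(p,phi,M.round(3).tolist())
plan(p,phi,[.588,.010,.25],71.5,[1]*18)
E
```

```text
tray [0.5467402  0.29516175 0.12262024] [ 0.1 -0.  -0.1 -0.3  0.1  0.3 -0.1  0. ]
[ 0.1556048  -0.65615043  0.23007389] 13.338191074183944 [[0.973, 0.231, -0.0], [0.231, -0.973, 0.002], [0.0, -0.002, -1.0]]
d [0.4324 0.6662 0.0199] dphi 58.2
[0.032, -0.03, -0.001] -0.65
[0.034, -0.029, -0.001] -0.65
[0.035, -0.027, -0.001] -0.65
[0.037, -0.025, -0.001] -0.65
[0.038, -0.023, -0.001] -0.65
[0.039, -0.02, -0.001] -0.65
[0.04, -0.018, -0.001] -0.65
[0.041, -0.016, -0.001] -0.65
[0.042, -0.014, -0.001] -0.65
[0.043, -0.011, -0.001] -0.65
[0.043, -0.009, -0.001] -0.65
[0.044, -0.006, -0.001] -0.65
[0.044, -0.004, -0.001] -0.65
[0.044, -0.001, -0.001] -0.65
[0.044, 0.001, -0.001] -0.65
[0.044, 0.004, -0.001] -0.65
[0.044, 0.006, -0.001] -0.65
[0.043, 0.009, -0.001] -0.65
```

Call:
{"fn": "play_rows", "kwargs": {"series": [{"translation": [0.032, -0.03, -0.001], "spin": -0.65}, {"translation": [0.034, -0.029, -0.001], "spin": -0.65}, {"translation": [0.035, -0.027, -0.001], "spin": -0.65}, {"translation": [0.037, -0.025, -0.001], "spin": -0.65}, {"translation": [0.038, -0.023, -0.001], "spin": -0.65}], "jaw": 1}}

```text
time: 0.6
tool_pos: [0.2766, -0.4686, 0.2357]
tcp_rot: [-3.036, -0.805, 0.0]
wrist_force: [0.5, -0.0, -0.1]
width: 0.999
```

Call:
{"fn": "play_rows", "kwargs": {"series": [{"translation": [0.039, -0.02, -0.001], "spin": -0.65}, {"translation": [0.04, -0.018, -0.001], "spin": -0.65}, {"translation": [0.041, -0.016, -0.001], "spin": -0.65}, {"translation": [0.042, -0.014, -0.001], "spin": -0.65}, {"translation": [0.043, -0.011, -0.001], "spin": -0.65}]}}

```text
time: 1.1
tool_pos: [0.3958, -0.2834, 0.241]
tcp_rot: [-2.892, -1.226, 0.0]
wrist_force: [1.7, -0.3, 0.2]
width: 1.002
```

Call:
{"fn": "play_rows", "kwargs": {"series": [{"translation": [0.043, -0.009, -0.001], "spin": -0.65}, {"translation": [0.044, -0.006, -0.001], "spin": -0.65}, {"translation": [0.044, -0.004, -0.001], "spin": -0.65}, {"translation": [0.044, -0.001, -0.001], "spin": -0.65}, {"translation": [0.044, 0.001, -0.001], "spin": -0.65}]}}

```text
time: 1.6
tool_pos: [0.5151, -0.0979, 0.246]
tcp_rot: [-2.689, -1.623, 0.0]
wrist_force: [1.5, -0.3, -0.1]
width: 1.002
```

Call:
{"fn": "play_rows", "kwargs": {"series": [{"translation": [0.044, 0.004, -0.001], "spin": -0.65}, {"translation": [0.044, 0.006, -0.001], "spin": -0.65}, {"translation": [0.043, 0.009, -0.001], "spin": -0.65}, {"translation": [0, 0, 0], "spin": 0}, {"translation": [0, 0, 0], "spin": 0}]}}

```text
time: 2.1
tool_pos: [0.5865, 0.0124, 0.2484]
tcp_rot: [-2.542, -1.845, 0.003]
wrist_force: [0.2, -0.4, 0.2]
width: 1.002
```

Run:
```python
from h import *
p,phi,M,s=pose();print(p,phi,s['time'],s['q'])
im,c=shot('wrist','w1');print(f(c),-np.array(c['R']).T@c['t'],np.round(c['R'],2).tolist())
for q in [(-.05,.055,.002),(-.05,-.055,.002),(.046,.055,.036),(.046,-.055,.036),(.028,.015,.12),(.052,-.015,.12)]:
    a=-.3228; print(toP(c,[.55+q[0]*np.cos(a)-q[1]*np.sin(a),.0229+q[0]*np.sin(a)+q[1]*np.cos(a),q[2]]).round(1))
```

```text
[0.58645361 0.01238858 0.24842675] 71.94866920220727 2.1 [-2.10622541e-02  8.85365049e-02  1.77672791e+00 -4.89742166e-04
  1.27814421e+00  2.94135396e-01]
353.6206576816053 [0.61176427 0.09166657 0.39058047] [[0.95, -0.31, -0.0], [-0.29, -0.9, 0.32], [-0.1, -0.31, -0.95]]
[197.1 113.3]
[203.2 210.4]
[287.8 116.9]
[286.  221.8]
[266.7 178. ]
[296.2 214. ]
```

View pics/w1.png

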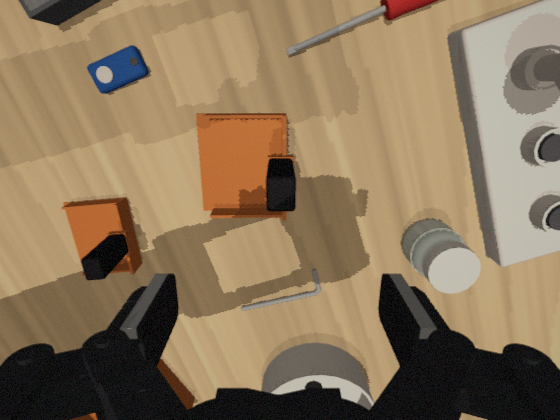

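Wrist view: the scoop's corners lie within about 3 px of the predictions (lip at (197,114) and (204,210), handle at (281,185)), so its pose is confirmed. Next I go down and grip.

Call:
{"fn": "play_rows", "kwargs": {"series": [{"translation": [-0.002, 0.002, 0.043], "spin": 0.09}, {"translation": [0, 0, 0.043], "spin": 0}, {"translation": [0, 0, 0.043], "spin": 0}, {"translation": [0, 0, 0.043], "spin": 0}, {"translation": [0, 0, 0], "spin": 0}]}}

```text
time: 2.65
tool_pos: [0.5808, 0.0076, 0.0703]
tcp_rot: [-2.547, -1.825, 0.018]
wrist_force: [-0.9, 0.4, 0.3]
width: 1.001
```

Call:
{"fn": "play_rows", "kwargs": {"series": [{"translation": [0, 0, 0], "spin": 0}, {"translation": [0, 0, 0], "spin": 0}, {"translation": [0, 0, 0], "spin": 0}, {"translation": [0, 0, 0], "spin": 0}, {"translation": [0, 0, 0], "spin": 0}], "jaw": -1, "force": 80}}

```text
time: 3.15
tool_pos: [0.5892, 0.0091, 0.0799]
tcp_rot: [2.55, 1.832, 0.004]
wrist_force: [-2.5, 0.8, 8.4]
width: 0.269
```

Call:
{"fn": "play_rows", "kwargs": {"series": [{"translation": [0, 0, 0], "spin": 0}, {"translation": [0, 0, 0], "spin": 0}, {"translation": [0, 0, 0], "spin": 0}]}}

```text
time: 3.45
tool_pos: [0.5893, 0.0091, 0.0799]
tcp_rot: [2.55, 1.832, 0.004]
wrist_force: [-3.0, -0.1, 6.7]
width: 0.273
```

Call:
{"fn": "play_rows", "kwargs": {"series": [{"translation": [0, 0, -0.02], "spin": 0}, {"translation": [0, 0, -0.04], "spin": 0}, {"translation": [0, 0, -0.04], "spin": 0}, {"translation": [0, 0, 0], "spin": 0}, {"translation": [0, 0, 0], "spin": 0}]}}

```text
time: 3.95
tool_pos: [0.5891, 0.0091, 0.1794]
tcp_rot: [2.549, 1.832, 0.005]
wrist_force: [-0.4, -0.1, -2.8]
width: 0.269
```

Run:
```python
from h import *
p,phi,M,s=pose();print(p,phi,s['time'],s['wrist_force'],s['width'],s['torque'])
plan(p,phi,[.6579,.3089,.18],97.0,[1]*8)
```

```text
[0.58910429 0.00913446 0.17937713] 71.40429876755346 3.95 [-0.38382973 -0.11252128 -2.76054162] 0.2693053855835505 [-0.00225489  0.01097409 -0.00920535]
d [0.0688 0.2998 0.0006] dphi 25.6
[0.038, -0.004, -0.0] -0.64
[0.038, -0.002, -0.0] -0.64
[0.038, 0.0, -0.0] -0.64
[0.038, 0.003, -0.0] -0.64
[0.038, 0.005, -0.0] -0.64
[0.038, 0.007, -0.0] -0.64
[0.037, 0.009, -0.0] -0.64
[0.037, 0.011, -0.0] -0.64
```

Call:
{"fn": "play_rows", "kwargs": {"series": [{"translation": [0.038, -0.004, 0], "spin": -0.64}, {"translation": [0.038, -0.002, 0], "spin": -0.64}, {"translation": [0.038, 0, 0], "spin": -0.64}, {"translation": [0.038, 0.003, 0], "spin": -0.64}, {"translation": [0.038, 0.005, 0], "spin": -0.64}]}}

```text
time: 4.45
tool_pos: [0.6287, 0.196, 0.1745]
tcp_rot: [-2.268, -2.171, 0.006]
wrist_force: [1.0, 0.2, -2.3]
width: 0.27
```

Call:
{"fn": "play_rows", "kwargs": {"series": [{"translation": [0.038, 0.007, 0], "spin": -0.64}, {"translation": [0.037, 0.009, 0], "spin": -0.64}, {"translation": [0.037, 0.011, 0], "spin": -0.64}, {"translation": [0, 0, 0], "spin": 0}, {"translation": [0, 0, 0], "spin": 0}]}}

```text
time: 4.95
tool_pos: [0.6545, 0.3077, 0.1743]
tcp_rot: [-2.079, -2.353, 0.007]
wrist_force: [0.0, -0.7, -2.3]
width: 0.271
```

Run:
```python
from h import *
p,phi,M,s=pose();print(p,phi,s['time'],s['wrist_force'],s['width'])
im,c=shot('top','t2')
a=np.radians(phi-90);ex=np.array([np.cos(a),np.sin(a)]);ey=np.array([-ex[1],ex[0]]);z0=p[2]-.0795
O=p[:2]-.04*ex
for q in [(-.05,.055,.002),(-.05,-.055,.002)]: print(((toP(c,[*(O+q[0]*ex+q[1]*ey),q[2]+z0])-[105,140])*5).round(0))
cr=im[130:240,85:245];cr=cv2.convertScaleAbs(cv2.resize(cr,None,fx=5,fy=5,interpolation=cv2.INTER_CUBIC),alpha=1.6,beta=15);cv2.imwrite('pics/crop2.png',cr)
```

```text
[0.65452668 0.30768684 0.17429834] 97.08192900266972 4.95 [ 0.02775931 -0.66769734 -2.25954192] 0.27119758886713596
[ 40. 232.]
[245. 213.]
```

View pics/crop2.png

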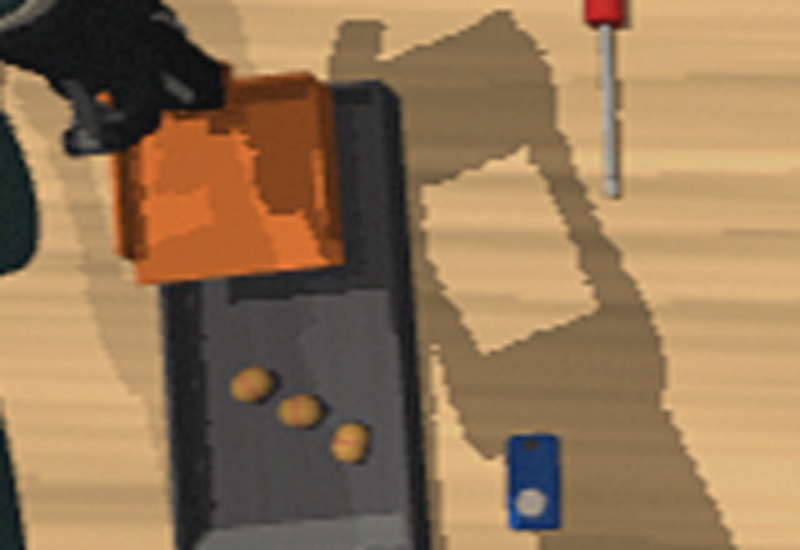

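The top crop shows the scoop lip at (138,284) and (345,265), within 2 px of the prediction, and it is centred between the tray walls. Next I lower it.

Call:
{"fn": "play_rows", "kwargs": {"series": [{"translation": [0, 0, 0.02], "spin": 0}, {"translation": [0, 0, 0.03], "spin": 0}, {"translation": [0, 0, 0.025], "spin": 0}, {"translation": [0, 0, 0.01], "spin": 0}, {"translation": [0, 0, 0], "spin": 0}]}}

```text
time: 5.5
tool_pos: [0.6541, 0.3052, 0.0893]
tcp_rot: [-2.082, -2.349, 0.008]
wrist_force: [0.1, -0.2, -2.1]
width: 0.269
```

Call:
{"fn": "play_rows", "kwargs": {"series": [{"translation": [0, 0, 0.003], "spin": 0}, {"translation": [0, 0, 0], "spin": 0}, {"translation": [0, 0, 0], "spin": 0}]}}

```text
time: 5.8
tool_pos: [0.6572, 0.3077, 0.0911]
tcp_rot: [2.081, 2.352, 0.004]
wrist_force: [-0.6, 0.4, -2.2]
width: 0.27
```

Run:
```python
from h import *
p,phi,M,s=pose();print(p,phi,s['time'],s['wrist_force'],s['torque'],s['width'])
T=np.array([.5467,.2952]);a=.1226;e=np.array([np.cos(a),np.sin(a)]);d=p[:2]-T;print('lip tray x',d@e-.09,'y',d@[-e[1],e[0]])
```

```text
[0.65719838 0.3076867  0.09113814] 96.98174527215228 5.8 [-0.64937075  0.3920511  -2.22681229] [ 0.04408812 -0.03735527 -0.02126652] 0.27032959744188206
lip tray x 0.0211960202418032 y -0.0011202126774360315
```

Call:
{"fn": "play_rows", "kwargs": {"series": [{"translation": [0.001, 0, 0.004], "spin": 0}, {"translation": [0, 0, 0.001], "spin": 0}, {"translation": [0, 0, 0], "spin": 0}, {"translation": [0, 0, 0], "spin": 0}, {"translation": [0, 0, 0], "spin": 0}]}}

```text
time: 6.3
tool_pos: [0.6569, 0.3089, 0.086]
tcp_rot: [2.081, 2.352, 0.004]
wrist_force: [-0.4, -0.6, 5.4]
width: 0.275
```

Call:
{"fn": "play_rows", "kwargs": {"series": [{"translation": [0, 0, 0.001], "spin": 0}, {"translation": [0, 0, 0], "spin": 0}, {"translation": [0, 0, 0], "spin": 0}]}}

```text
time: 6.6
tool_pos: [0.657, 0.3089, 0.086]
tcp_rot: [2.081, 2.352, 0.004]
wrist_force: [-1.8, -0.9, 9.5]
width: 0.272
```

Call:
{"fn": "play_rows", "kwargs": {"series": [{"translation": [0, -0.01, 0], "spin": 0}, {"translation": [0, -0.01, 0], "spin": 0}, {"translation": [0, -0.01, 0], "spin": 0}, {"translation": [0, -0.01, 0], "spin": 0}, {"translation": [0, -0.01, 0], "spin": 0}]}}

```text
time: 7.1
tool_pos: [0.6092, 0.3033, 0.0859]
tcp_rot: [2.079, 2.35, 0.011]
wrist_force: [4.8, 0.0, 4.2]
width: 0.276
```

Call:
{"fn": "play_rows", "kwargs": {"series": [{"translation": [0, -0.01, 0], "spin": 0}, {"translation": [0, -0.01, 0], "spin": 0}, {"translation": [0, -0.01, 0], "spin": 0}, {"translation": [0, -0.01, 0], "spin": 0}, {"translation": [0, -0.01, 0], "spin": 0}]}}

```text
time: 7.6
tool_pos: [0.5598, 0.2974, 0.0859]
tcp_rot: [2.079, 2.35, 0.012]
wrist_force: [4.6, 0.3, 4.8]
width: 0.27
```

```bash
cat >> h.py <<'E'
def lip():
    p,phi,M,s=pose();print('p',p.round(4),'phi',phi.round(2),s['time'],'F',np.round(s['wrist_force'],1),s['width'].round(3))
    T=np.array([.5467,.2952]);a=.1226;e=np.array([np.cos(a),np.sin(a)]);d=p[:2]-T;print('lip tray x',d@e-.09,'y',d@[-e[1],e[0]])
E
python3 - <<'E'
from h import *
lip()
im,c=shot('top','t3')
cr=im[130:240,85:245];cr=cv2.convertScaleAbs(cv2.resize(cr,None,fx=5,fy=5,interpolation=cv2.INTER_CUBIC),alpha=1.6,beta=15);cv2.imwrite('pics/crop3.png',cr)
E
```

```text
Traceback (most recent call last):
  File "h.py", line 29, in lip
    p,phi,M,s=pose();print('p',p.round(4),'phi',phi.round(2),s['time'],'F',np.round(s['wrist_force'],1),s['width'].round(3))
                                                                                                        ^^^^^^^^^^^^^^^^
AttributeError: 'float' object has no attribute 'round'
```

Call:
{"fn": "play_rows", "kwargs": {"series": [{"translation": [0, -0.01, 0], "spin": 0}, {"translation": [0, -0.01, 0], "spin": 0}, {"translation": [0, -0.008, 0], "spin": 0}, {"translation": [0, -0.003, 0], "spin": 0}, {"translation": [0, 0, 0], "spin": 0}]}}

```text
time: 8.1
tool_pos: [0.5284, 0.2936, 0.0859]
tcp_rot: [2.079, 2.351, 0.01]
wrist_force: [2.9, 0.2, 7.8]
width: 0.274
```

```bash
sed -i "s/s\['width'\].round(3)/s['width']/" h.py
python3 - <<'E'
from h import *
lip()
im,c=shot('top','t3')
cr=im[150:250,100:220];cr=cv2.convertScaleAbs(cv2.resize(cr,None,fx=5,fy=5,interpolation=cv2.INTER_CUBIC),alpha=1.6,beta=15);cv2.imwrite('pics/crop3.png',cr)
E
```

```text
p [0.5284 0.2936 0.0859] phi 97.03 8.1 F [2.9 0.2 7.8] 0.27386893621657554
lip tray x -0.10831863839453121 y 0.0006436847443245429
```

View pics/crop3.png

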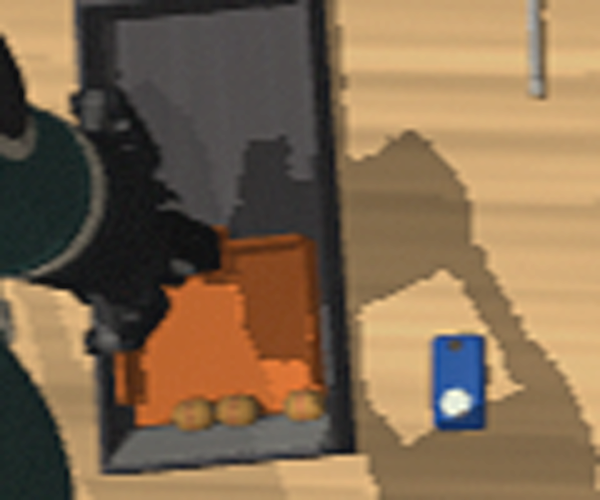

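The crop shows all three knuckles on the scoop floor at the ramp, at (193,414), (237,409) and (305,404). The right one is near the side edge, so I shift the scoop a little to the right first. Then I lift along the ramp while moving forward, so the knuckles settle back.

Call:
{"fn": "play_rows", "kwargs": {"series": [{"translation": [-0.004, 0, 0], "spin": 0}, {"translation": [-0.001, 0, 0], "spin": 0}, {"translation": [0, 0, 0], "spin": 0}]}}

```text
time: 8.45
tool_pos: [0.5284, 0.2902, 0.086]
tcp_rot: [2.082, 2.352, 0.012]
wrist_force: [0.3, 5.6, 6.9]
width: 0.271
```

Run:
```python
from h import *
lip()
im,c=shot('top','t4')
a=cv2.imread('pics/t3.png')[215:245,115:175];b=im[215:245,115:175]
cr=np.vstack([a,b]);cr=cv2.convertScaleAbs(cv2.resize(cr,None,fx=9,fy=9,interpolation=cv2.INTER_CUBIC),alpha=1.8,beta=15);cv2.imwrite('pics/crop4.png',cr)
```

```text
p [0.5284 0.2902 0.086 ] phi 96.96 8.45 F [0.3 5.6 6.9] 0.2713954110801089
lip tray x -0.10873836565756788 y -0.0027290425159133304
```

View pics/crop4.png

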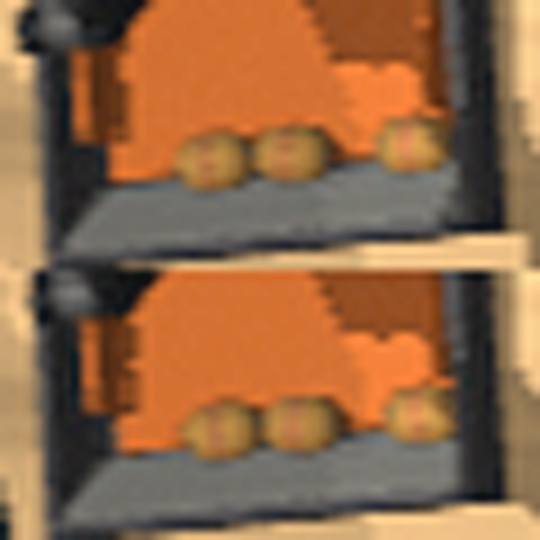

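The lower half shows the knuckles riding along with the scoop. The right one sits flush with the scoop's edge, outside the side-wall line. I'll back off quickly so they drop off the lip, shift right, and push again.

Call:
{"fn": "play_rows", "kwargs": {"series": [{"translation": [0, 0.03, 0], "spin": 0}, {"translation": [-0.003, 0.005, 0], "spin": 0}, {"translation": [0, 0, 0], "spin": 0}, {"translation": [0, 0, 0], "spin": 0}]}}

```text
time: 8.9
tool_pos: [0.5629, 0.2906, 0.0859]
tcp_rot: [2.082, 2.352, 0.007]
wrist_force: [-1.3, 2.6, 11.6]
width: 0.269
```

Run:
```python
from h import *
lip()
im,c=shot('top','t5')
b=im[190:245,110:175]
# knuckle blobs: brass hue inside tray, numeric
hsv=cv2.cvtColor(b,cv2.COLOR_BGR2HSV);print([hsv[v-190,u-110].tolist() for u,v in ((140,232),(149,231),(161,230),(140,222))])
cr=cv2.convertScaleAbs(cv2.resize(b,None,fx=9,fy=9,interpolation=cv2.INTER_CUBIC),alpha=1.8,beta=15);cv2.imwrite('pics/crop5.png',cr)
```

```text
p [0.5629 0.2906 0.0859] phi 96.96 8.9 F [-1.3  2.6 11.6] 0.2690483309158575
lip tray x -0.07448256766254555 y -0.006530706764919521
[[6, 34, 38], [18, 179, 84], [0, 12, 44], [11, 138, 59]]
```

View pics/crop5.png

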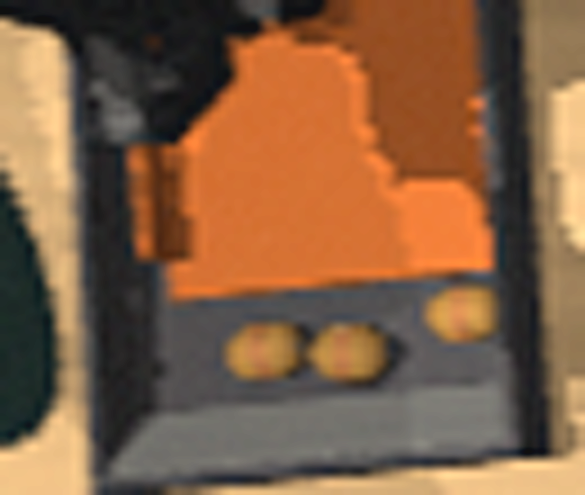

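The knuckles came off the lip. The right one still lies beside the tray wall, at crop (462,312). I'll ratchet it inward: push in again, carry the knuckles left about 10 mm on the scoop, pull back sharply so they drop, shift right, then push in.

Call:
{"fn": "play_rows", "kwargs": {"series": [{"translation": [0, -0.01, 0], "spin": 0}, {"translation": [0, -0.012, 0], "spin": 0}, {"translation": [0, -0.01, 0], "spin": 0}, {"translation": [0, -0.002, 0], "spin": 0}, {"translation": [0, 0, 0], "spin": 0}]}}

```text
time: 9.45
tool_pos: [0.5305, 0.2859, 0.0859]
tcp_rot: [2.079, 2.351, 0.011]
wrist_force: [3.7, 0.4, 8.1]
width: 0.272
```

Call:
{"fn": "play_rows", "kwargs": {"series": [{"translation": [0.003, 0, 0], "spin": 0}, {"translation": [0.004, 0, 0], "spin": 0}, {"translation": [0.003, 0, 0], "spin": 0}, {"translation": [0, 0, 0], "spin": 0}]}}

```text
time: 9.85
tool_pos: [0.5288, 0.2937, 0.086]
tcp_rot: [2.078, 2.351, 0.003]
wrist_force: [0.9, -7.0, 12.3]
width: 0.269
```

Call:
{"fn": "play_rows", "kwargs": {"series": [{"translation": [0, 0.03, 0], "spin": 0}, {"translation": [0, 0.005, 0], "spin": 0}, {"translation": [0, 0, 0], "spin": 0}, {"translation": [-0.005, 0, 0], "spin": 0}, {"translation": [-0.005, 0, 0], "spin": 0}]}}

```text
time: 10.35
tool_pos: [0.5639, 0.2918, 0.0862]
tcp_rot: [-2.082, -2.352, -0.01]
wrist_force: [3.1, 0.9, 2.1]
width: 0.277
```

Run:
```python
from h import *
lip()
im,c=shot('top','t6')
b=im[190:245,110:175]
cr=cv2.convertScaleAbs(cv2.resize(b,None,fx=9,fy=9,interpolation=cv2.INTER_CUBIC),alpha=1.8,beta=15);cv2.imwrite('pics/crop6.png',cr)
h=cv2.cvtColor(b,cv2.COLOR_BGR2HSV)
m=((h[...,0]>13)&(h[...,0]<22)&(h[...,1]>110)&(h[...,2]>50)).astype('uint8');m[:,:15]=0;m[:,57:]=0
n,l,st,ce=cv2.connectedComponentsWithStats(m)
T=np.array([.5467,.2952]);a=.1226
for i in range(1,n):
    if st[i,4]>8:
        w=toW(c,110+ce[i][0],190+ce[i][1],.015)[:2]-T;print(st[i].tolist(),(w@[np.cos(a),np.sin(a)]).round(4),(w@[-np.sin(a),np.cos(a)]).round(4))
```

```text
p [0.5639 0.2918 0.0862] phi 96.96 10.35 F [3.1 0.9 2.1] 0.2766417093142532
lip tray x -0.0733347980657731 y -0.005492101373685262
[45, 35, 9, 6, 36] -0.0957 -0.0368
[32, 38, 8, 6, 36] -0.1011 0.0019
[23, 40, 8, 6, 36] -0.1036 0.0285
[21, 51, 36, 4, 79] -0.139 -0.0161
```

The measurements put the right knuckle at tray y = -37 mm, well inside the side-wall line. Next I push in fully, then lift along the ramp while moving forward.

Call:
{"fn": "play_rows", "kwargs": {"series": [{"translation": [0, -0.01, 0.001], "spin": 0}, {"translation": [0, -0.012, 0], "spin": 0}, {"translation": [0, -0.01, 0], "spin": 0}, {"translation": [0, -0.003, 0], "spin": 0}, {"translation": [0, 0, 0], "spin": 0}]}}

```text
time: 10.9
tool_pos: [0.5314, 0.2862, 0.0859]
tcp_rot: [2.078, 2.35, 0.014]
wrist_force: [3.1, 0.8, 9.8]
width: 0.272
```

Run:
```python
from h import *
lip()
```

```text
p [0.5314 0.2862 0.0859] phi 97.03 10.9 F [3.1 0.8 9.8] 0.2719697923265711
lip tray x -0.10624430104831122 y -0.00705942469326383
```

Call:
{"fn": "play_rows", "kwargs": {"series": [{"translation": [0, -0.003, 0], "spin": 0}, {"translation": [0.001, 0, 0], "spin": 0}, {"translation": [0, 0, 0], "spin": 0}]}}

```text
time: 11.2
tool_pos: [0.5288, 0.286, 0.0859]
tcp_rot: [2.078, 2.349, 0.012]
wrist_force: [3.5, -1.6, 10.9]
width: 0.268
```

Call:
{"fn": "play_rows", "kwargs": {"series": [{"translation": [0, -0.003, -0.007], "spin": 0}, {"translation": [0, -0.006, -0.012], "spin": 0}, {"translation": [0, -0.009, -0.016], "spin": 0}, {"translation": [0, -0.01, -0.018], "spin": 0}, {"translation": [0, -0.012, -0.018], "spin": 0}]}}

```text
time: 11.7
tool_pos: [0.483, 0.2796, 0.1522]
tcp_rot: [-2.081, -2.351, 0.006]
wrist_force: [0.3, -0.0, -3.5]
width: 0.27
```

Call:
{"fn": "play_rows", "kwargs": {"series": [{"translation": [0, -0.012, -0.016], "spin": 0}, {"translation": [0, -0.01, -0.01], "spin": 0}, {"translation": [0, -0.008, -0.006], "spin": 0}, {"translation": [0, -0.005, 0], "spin": 0}, {"translation": [0, 0, 0], "spin": 0}]}}

```text
time: 12.2
tool_pos: [0.4492, 0.2758, 0.1843]
tcp_rot: [-2.081, -2.353, 0.003]
wrist_force: [0.0, 0.3, -2.9]
width: 0.268
```

Run:
```python
from h import *
lip(); M=pose()[2]; print('tool z',M[:,2].round(4))
im,c=shot('top','t7')
b=im[170:270,100:220]
cr=cv2.convertScaleAbs(cv2.resize(b,None,fx=5,fy=5,interpolation=cv2.INTER_CUBIC),alpha=1.8,beta=15);cv2.imwrite('pics/crop7.png',cr)
```

```text
p [0.4492 0.2758 0.1843] phi 97.01 12.2 F [ 0.   0.3 -2.9] 0.2678290553040217
lip tray x -0.18917825745588834 y -0.007367210088783385
tool z [-1.6e-03 -7.0e-04 -1.0e+00]
```

View pics/crop7.png

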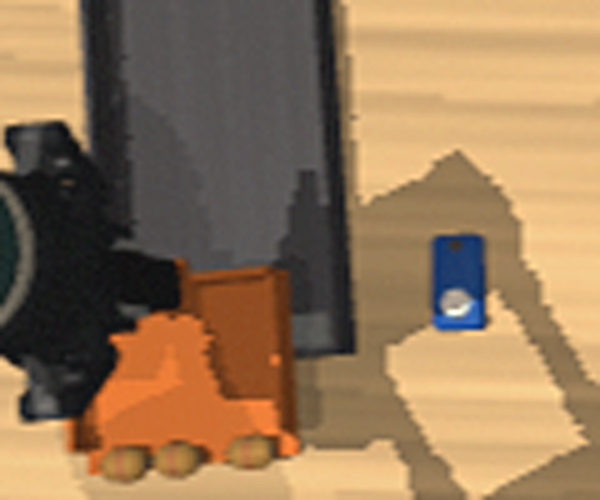

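The crop shows all three knuckles riding on the scoop floor near the lip, at (125,463), (177,460) and (250,452), with the tray empty. They hold under gentle acceleration. I'll make one sharp forward start with a soft stop, so they shift back from the lip.

Call:
{"fn": "play_rows", "kwargs": {"series": [{"translation": [0, -0.04, 0], "spin": 0}, {"translation": [0, -0.032, 0], "spin": 0}, {"translation": [0, -0.024, 0], "spin": 0}, {"translation": [0, -0.017, 0], "spin": 0}, {"translation": [0, -0.011, 0], "spin": 0}]}}

```text
time: 12.75
tool_pos: [0.326, 0.2605, 0.1844]
tcp_rot: [-2.081, -2.353, 0.002]
wrist_force: [-0.3, 0.7, -3.0]
width: 0.274
```

Call:
{"fn": "play_rows", "kwargs": {"series": [{"translation": [0, -0.006, 0], "spin": 0}, {"translation": [0, -0.002, 0], "spin": 0}, {"translation": [0, 0, 0], "spin": 0}]}}

```text
time: 13.05
tool_pos: [0.3198, 0.2602, 0.1854]
tcp_rot: [2.082, 2.353, 0.001]
wrist_force: [0.2, 0.6, -3.7]
width: 0.273
```

```bash
cat >> h.py <<'E'
def scoopview(im,c,fn=None):
    """find brass blobs on the scoop floor, scoop coords; from top camera"""
    p,phi,M,s=pose();a=np.radians(phi-90);ex=np.array([np.cos(a),np.sin(a)]);ey=np.array([-ex[1],ex[0]]);z0=p[2]-.0799;O=p[:2]-.04*ex
    # rectify floor plane at height of the knuckles' middle (11 mm) : 4 px/mm
    src=[];dst=[]
    for q in [(-.07,.06),(-.07,-.06),(.05,.06),(.05,-.06)]:
        src.append(toP(c,[*(O+q[0]*ex+q[1]*ey),z0+.011]));dst.append([(.06-q[1])*4000,(.05-q[0])*4000])
    r=cv2.warpPerspective(im,cv2.getPerspectiveTransform(np.float32(src),np.float32(dst)),(480,480),flags=cv2.INTER_CUBIC)
    if fn: cv2.imwrite('pics/%s.png'%fn,cv2.convertScaleAbs(r,alpha=1.8,beta=15))
    h=cv2.cvtColor(r,cv2.COLOR_BGR2HSV);m=((h[...,0]>13)&(h[...,0]<24)&(h[...,1]>100)&(h[...,1]<215)).astype('uint8')
    n,l,st,ce=cv2.connectedComponentsWithStats(cv2.morphologyEx(m,cv2.MORPH_OPEN,np.ones((9,9))))
    for i in range(1,n):
        if st[i,4]>300: print('blob x %.0f y %.0f mm area %d'%(50-ce[i][1]/4,60-ce[i][0]/4,st[i,4]/16))
E
python3 - <<'E'
from h import *
lip()
c=cal('t7');im=cv2.imread('pics/t7.png')
im,c=shot('top','t8');scoopview(im,c,'crop8')
E
```

```text
p [0.3198 0.2602 0.1854] phi 96.99 13.05 F [ 0.2  0.6 -3.7] 0.2732174631403694
lip tray x -0.31943671874443746 y -0.006993854754198312
blob x -44 y -11 mm area 3179
blob x -4 y -35 mm area 187
blob x -5 y 25 mm area 339
blob x -4 y -23 mm area 112
blob x -5 y 3 mm area 204
```

View pics/crop8.png

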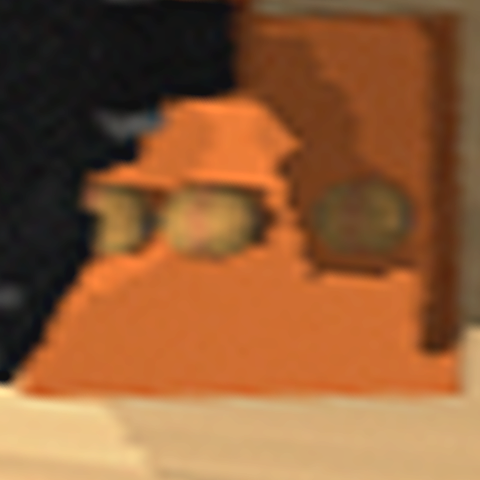

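The rectified crop shows the three knuckles well back on the scoop floor, at scoop x ≈ -4 mm and y ≈ +30, +8 and -31 mm. Next is a smooth carry to the drum with gentle accelerations.

Run:
```python
from h import *
p,phi,M,s=pose();plan(p,phi,[.555,-.314,.205],60.5,[1,2,3,4,5,6,7,8,9]+[10]*6+[9,8,7,6,5,4,3,2,1])
```

```text
d [ 0.235  -0.5742  0.0196] dphi -36.5
[-0.004, 0.001, -0.0] 0.05
[-0.008, 0.002, -0.0] 0.10
[-0.012, 0.003, -0.0] 0.15
[-0.016, 0.005, -0.001] 0.19
[-0.02, 0.006, -0.001] 0.24
[-0.023, 0.008, -0.001] 0.29
[-0.027, 0.01, -0.001] 0.34
[-0.031, 0.012, -0.001] 0.39
[-0.034, 0.015, -0.001] 0.44
[-0.037, 0.018, -0.001] 0.49
[-0.036, 0.02, -0.001] 0.49
[-0.035, 0.021, -0.001] 0.49
[-0.034, 0.023, -0.001] 0.49
[-0.033, 0.024, -0.001] 0.49
[-0.032, 0.026, -0.001] 0.49
[-0.028, 0.024, -0.001] 0.44
[-0.024, 0.023, -0.001] 0.39
[-0.02, 0.02, -0.001] 0.34
[-0.017, 0.018, -0.001] 0.29
[-0.014, 0.015, -0.001] 0.24
[-0.011, 0.013, -0.001] 0.19
[-0.008, 0.01, -0.0] 0.15
[-0.005, 0.006, -0.0] 0.10
[-0.003, 0.003, -0.0] 0.05
```

Call:
{"fn": "play_rows", "kwargs": {"series": [{"translation": [-0.004, 0.001, -0.003], "spin": 0.05}, {"translation": [-0.008, 0.002, -0.005], "spin": 0.1}, {"translation": [-0.012, 0.003, -0.006], "spin": 0.15}, {"translation": [-0.016, 0.005, -0.006], "spin": 0.19}, {"translation": [-0.02, 0.006, -0.004], "spin": 0.24}]}}

```text
time: 13.6
tool_pos: [0.3431, 0.201, 0.2105]
tcp_rot: [2.156, 2.284, 0.002]
wrist_force: [0.3, -0.2, -3.1]
width: 0.271
```

Call:
{"fn": "play_rows", "kwargs": {"series": [{"translation": [-0.023, 0.008, -0.002], "spin": 0.29}, {"translation": [-0.027, 0.01, -0.001], "spin": 0.34}, {"translation": [-0.031, 0.012, 0], "spin": 0.39}, {"translation": [-0.034, 0.015, 0], "spin": 0.44}, {"translation": [-0.037, 0.018, 0], "spin": 0.49}]}}

```text
time: 14.1
tool_pos: [0.4044, 0.0471, 0.2132]
tcp_rot: [2.344, 2.09, 0.002]
wrist_force: [1.8, 0.3, -2.5]
width: 0.268
```

Call:
{"fn": "play_rows", "kwargs": {"series": [{"translation": [-0.036, 0.02, 0], "spin": 0.49}, {"translation": [-0.035, 0.021, 0], "spin": 0.49}, {"translation": [-0.034, 0.023, 0], "spin": 0.49}, {"translation": [-0.033, 0.024, 0], "spin": 0.49}, {"translation": [-0.032, 0.026, 0], "spin": 0.49}]}}

```text
time: 14.6
tool_pos: [0.4825, -0.1432, 0.2131]
tcp_rot: [2.555, 1.827, 0.001]
wrist_force: [1.0, -0.1, -2.7]
width: 0.27
```

Call:
{"fn": "play_rows", "kwargs": {"series": [{"translation": [-0.028, 0.024, 0], "spin": 0.44}, {"translation": [-0.024, 0.023, 0], "spin": 0.39}, {"translation": [-0.02, 0.02, 0], "spin": 0.34}, {"translation": [-0.017, 0.018, 0], "spin": 0.29}, {"translation": [-0.014, 0.015, 0], "spin": 0.24}]}}

```text
time: 15.1
tool_pos: [0.5363, -0.2763, 0.2128]
tcp_rot: [2.683, 1.633, -0.0]
wrist_force: [0.7, 0.1, -2.6]
width: 0.27
```

Call:
{"fn": "play_rows", "kwargs": {"series": [{"translation": [-0.011, 0.013, 0], "spin": 0.19}, {"translation": [-0.008, 0.01, 0], "spin": 0.15}, {"translation": [-0.005, 0.006, 0], "spin": 0.1}, {"translation": [-0.003, 0.003, 0], "spin": 0.05}, {"translation": [0, 0, 0], "spin": 0}]}}

```text
time: 15.6
tool_pos: [0.552, -0.3122, 0.2123]
tcp_rot: [-2.715, -1.58, 0.0]
wrist_force: [-0.4, 0.4, -2.2]
width: 0.272
```

Run:
```python
from h import *
lip()
im,c=shot('top','t9');scoopview(im,c,'crop9')
D=np.array([.5358,-.3029]);p,phi,M,s=pose();a=np.radians(phi-90);ex=np.array([np.cos(a),np.sin(a)]);d=p[:2]-D;print('grip rel drum: along scoop x %.4f, y %.4f'%(d@ex,d@[-ex[1],ex[0]]))
```

```text
p [ 0.552  -0.3122  0.2123] phi 60.39 15.6 F [-0.4  0.4 -2.2] 0.2722963056356334
lip tray x -0.1589995563101645 y -0.6034567340045144
blob x 37 y -58 mm area 96
blob x 2 y 39 mm area 156
blob x 1 y 27 mm area 131
blob x 0 y -38 mm area 147
blob x 0 y 14 mm area 66
blob x -64 y 47 mm area 339
grip rel drum: along scoop x 0.0184, y 0.0003
```

View pics/crop9.png

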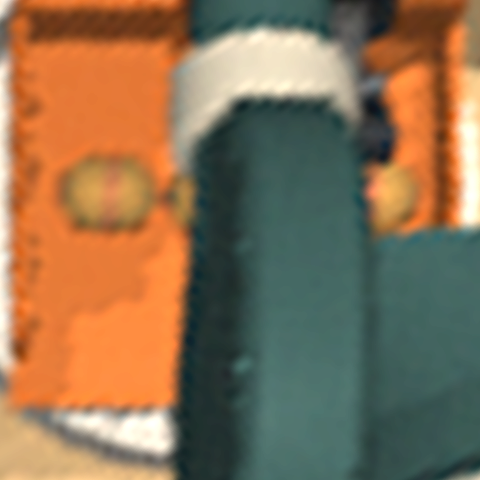

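The crop shows all three knuckles still aboard, at scoop x ≈ 0 and y ≈ +33, +14 and -36 mm. The grip is 18 mm outward of the drum centre. Next I lower to just above the rim and snatch the scoop back.

Call:
{"fn": "play_rows", "kwargs": {"series": [{"translation": [0, 0, 0.006], "spin": 0}, {"translation": [0, 0, 0.012], "spin": 0}, {"translation": [0, 0, 0.016], "spin": 0}, {"translation": [0, 0, 0.012], "spin": 0}, {"translation": [0, 0, 0.007], "spin": 0}]}}

```text
time: 16.15
tool_pos: [0.5507, -0.3111, 0.1563]
tcp_rot: [-2.712, -1.578, 0.003]
wrist_force: [0.2, 0.3, -2.9]
width: 0.269
```

Call:
{"fn": "play_rows", "kwargs": {"series": [{"translation": [0, 0, 0.004], "spin": 0}, {"translation": [0, 0, 0.001], "spin": 0}, {"translation": [0, 0, 0], "spin": 0}, {"translation": [0, 0, 0], "spin": 0}]}}

```text
time: 16.55
tool_pos: [0.5525, -0.3125, 0.1551]
tcp_rot: [2.714, 1.579, 0.001]
wrist_force: [-0.0, -0.8, -3.7]
width: 0.274
```

Call:
{"fn": "play_rows", "kwargs": {"series": [{"translation": [0, 0.05, 0], "spin": 0}, {"translation": [0, 0.05, 0], "spin": 0}, {"translation": [0, 0.05, 0], "spin": 0}, {"translation": [0, 0.03, 0], "spin": 0}, {"translation": [0, 0.01, 0], "spin": 0}]}}

```text
time: 17.05
tool_pos: [0.72, -0.4077, 0.1548]
tcp_rot: [2.713, 1.579, 0.002]
wrist_force: [-0.2, 0.1, -2.4]
width: 0.267
```

Call:
{"fn": "play_rows", "kwargs": {"series": [{"translation": [0, 0, 0], "spin": 0}, {"translation": [0, 0, 0], "spin": 0}]}}

```text
time: 17.25
tool_pos: [0.7163, -0.4055, 0.1543]
tcp_rot: [-2.714, -1.579, 0.001]
wrist_force: [0.3, 0.0, -2.3]
width: 0.27
```

Run:
```python
from h import *
lip()
im,c=shot('top','t10')
p,phi,M,s=pose();a=np.radians(phi-90);ex=np.array([np.cos(a),np.sin(a)]);O=p[:2]-.04*ex
print('scoop centre px',toP(c,[*O,p[2]-.07]))
def brass(im,u0,u1,v0,v1):
    h=cv2.cvtColor(im,cv2.COLOR_BGR2HSV);m=((h[...,0]>8)&(h[...,0]<24)&(h[...,1]>90)).astype('uint8');k=np.zeros_like(m);k[v0:v1,u0:u1]=1
    return m*k
m=np.zeros((420,560),'uint8');cv2.circle(m,(355,204),23,1,-1);m*=brass(im,0,560,0,420)
n,l,st,ce=cv2.connectedComponentsWithStats(m)
for i in range(1,n):print(st[i].tolist(),ce[i].round(1),toW(c,*ce[i],.015).round(4))
a=im[150:260,300:430];cv2.imwrite('pics/crop10.png',cv2.convertScaleAbs(cv2.resize(a,None,fx=5,fy=5,interpolation=cv2.INTER_CUBIC),alpha=1.6,beta=10))
```

```text
p [ 0.7163 -0.4055  0.1543] phi 60.39 17.25 F [ 0.3  0.  -2.3] 0.26955268490628215
lip tray x -0.007319677758021059 y -0.716189911870729
scoop centre px [388.39512293 150.1152004 ]
[349, 184, 8, 6, 41] [352.3 186.4] [ 0.5901 -0.3019  0.015 ]
[358, 184, 9, 7, 46] [361.7 187.2] [ 0.5887 -0.329   0.015 ]
```

Run:
```python
from h import *
im=cv2.imread('pics/t10.png');c=cal('t10');scoopview(im,c,'crop10b')
h=cv2.cvtColor(im,cv2.COLOR_BGR2HSV)
for v in range(178,200,2): print(v,[ '%d/%d/%d'%tuple(h[v,u]) for u in range(338,382,3)])
im2,c2=shot('side','s10')
print('drum side px',[toP(c2,[.5358+dx,-.3029+dy,z]).round(0).tolist() for dx,dy,z in((0,0,.06),(.075,0,.06),(-.075,0,.06),(0,.075,.06),(0,-.075,.06))])
w,cw=shot('wrist','w10')
print('drum wrist',toP(cw,[.5358,-.3029,.01]),'scoop lip wrist',[toP(cw,X).round(0).tolist() for X in([.638,-.361,.08],[.7163,-.4055,.08])])
```

```text
blob x -51 y 36 mm area 1149
178 ['17/115/126', '17/118/128', '17/122/140', '16/55/152', '24/24/160', '25/27/105', '23/30/110', '33/19/136', '27/28/162', '17/112/153', '17/119/90', '17/116/79', '85/113/27', '88/102/35', '84/102/40']
180 ['17/118/130', '17/97/134', '17/35/138', '21/37/69', '18/43/72', '18/41/74', '18/41/75', '15/41/75', '16/41/69', '27/24/105', '17/76/97', '66/46/28', '85/102/30', '86/92/39', '86/105/39']
182 ['16/97/139', '17/39/119', '18/40/64', '16/42/66', '17/38/94', '18/33/92', '16/42/67', '19/38/74', '15/39/78', '15/39/78', '16/41/68', '85/104/27', '83/92/36', '85/111/39', '86/98/39']
184 ['16/36/133', '12/46/56', '43/21/169', '42/23/168', '16/110/111', '14/163/111', '36/27/144', '20/57/126', '17/103/74', '18/35/72', '40/20/39', '85/118/28', '86/96/37', '84/105/39', '86/94/38']
186 ['15/43/59', '42/23/168', '42/23/165', '26/24/159', '17/172/123', '13/164/138', '16/118/115', '17/173/118', '13/166/134', '15/128/98', '85/133/23', '85/104/32', '86/110/37', '84/105/39', '86/96/40']
188 ['25/27/160', '40/23/164', '40/23/164', '26/26/159', '17/179/107', '13/168/120', '
[... 590 characters left out ...]
23/164', '42/23/164', '41/22/164', '47/24/97', '85/118/28', '85/98/34', '86/103/37', '86/102/40', '85/104/44', '88/102/45']
196 ['40/23/164', '41/22/164', '40/23/164', '40/23/164', '40/23/164', '40/23/164', '42/23/164', '40/23/169', '88/146/21', '84/115/31', '84/106/36', '86/111/39', '88/96/40', '86/99/44', '86/94/46']
198 ['40/23/164', '41/22/164', '40/23/164', '42/23/165', '40/23/164', '40/23/164', '42/23/164', '41/22/130', '85/113/27', '84/108/33', '86/106/36', '86/98/39', '86/103/42', '86/99/44', '87/100/46']
drum side px [[300.0, 186.0], [279.0, 180.0], [323.0, 192.0], [289.0, 197.0], [311.0, 175.0]]
drum wrist [ 33.43759872 188.41274299] scoop lip wrist [[142.0, 218.0], [280.0, 218.0]]
```

Run:
```python
from h import *
im=cv2.imread('pics/w10.png');c=cal('w10');h=cv2.cvtColor(im,cv2.COLOR_BGR2HSV)
m=((h[...,0]>=12)&(h[...,0]<22)&(h[...,1]>140)&(h[...,1]<215)&(h[...,2]>40)).astype('uint8')
m=cv2.morphologyEx(m,cv2.MORPH_OPEN,np.ones((3,3)))
n,l,st,ce=cv2.connectedComponentsWithStats(m)
for i in range(1,n):
    if st[i,4]>40: print(st[i].tolist(),ce[i].round(0),toW(c,*ce[i],.015).round(3))
X=[.5358,-.3029]
print('floor circle',[toP(c,[X[0]+.069*np.cos(t),X[1]+.069*np.sin(t),.01]).round(0).tolist() for t in np.arange(0,6.28,.785)])
pp,phi,M,s=pose();a=np.radians(phi-90);ex=np.array([np.cos(a),np.sin(a)]);ey=np.array([-ex[1],ex[0]]);O=pp[:2]-.04*ex
print('scoop floor',[toP(c,[*(O+x*ex+y*ey),pp[2]-.078]).round(0).tolist() for x,y in((-.05,.055),(-.05,-.055),(.042,.055),(.042,-.055))])
```

```text
[130, 130, 158, 162, 17403] [204. 197.] [ 0.659 -0.38   0.015]
[81, 207, 6, 14, 64] [ 83. 214.] [ 0.561 -0.341  0.015]
[265, 208, 9, 8, 42] [270. 212.] [ 0.7   -0.418  0.015]
[73, 210, 13, 17, 105] [ 78. 219.] [ 0.554 -0.343  0.015]
[157, 297, 52, 11, 254] [184. 304.] [ 0.585 -0.458  0.015]
floor circle [[98.0, 148.0], [38.0, 107.0], [-26.0, 115.0], [-52.0, 167.0], [-27.0, 226.0], [29.0, 259.0], [86.0, 253.0], [115.0, 209.0]]
scoop floor [[133.0, 133.0], [153.0, 288.0], [283.0, 133.0], [282.0, 289.0]]
```

The top camera shows two knuckles in the drum, and the wrist camera shows a third at (0.557,-0.342). The arm hides that spot from above, so I'll move off to the scoop's old spot and check before setting it down.

Run:
```python
from h import *
p,phi,M,s=pose();plan(p,phi,[.589,.009,.19],71.5,[1,2,3,3,3,3,3,3,3,3,3,2,1])
```

```text
d [-0.1271  0.4144  0.0352] dphi 11.1
[0.009, -0.01, -0.001] -0.07
[0.018, -0.019, -0.002] -0.13
[0.028, -0.028, -0.003] -0.20
[0.028, -0.028, -0.003] -0.20
[0.029, -0.027, -0.003] -0.20
[0.029, -0.027, -0.003] -0.20
[0.029, -0.026, -0.003] -0.20
[0.03, -0.026, -0.003] -0.20
[0.03, -0.025, -0.003] -0.20
[0.031, -0.025, -0.003] -0.20
[0.031, -0.024, -0.003] -0.20
[0.021, -0.016, -0.002] -0.13
[0.011, -0.008, -0.001] -0.07
```

Call:
{"fn": "play_rows", "kwargs": {"series": [{"translation": [0, 0, -0.015], "spin": 0}, {"translation": [0.009, -0.01, -0.015], "spin": -0.07}, {"translation": [0.018, -0.019, -0.005], "spin": -0.13}, {"translation": [0.028, -0.028, 0], "spin": -0.2}, {"translation": [0.028, -0.028, 0], "spin": -0.2}]}}

```text
time: 17.9
tool_pos: [0.6823, -0.2912, 0.1925]
tcp_rot: [2.671, 1.649, 0.004]
wrist_force: [-0.4, -0.1, -1.4]
width: 0.271
```

Call:
{"fn": "play_rows", "kwargs": {"series": [{"translation": [0.029, -0.027, 0], "spin": -0.2}, {"translation": [0.029, -0.027, 0], "spin": -0.2}, {"translation": [0.029, -0.026, 0], "spin": -0.2}, {"translation": [0.03, -0.026, 0], "spin": -0.2}, {"translation": [0.03, -0.025, 0], "spin": -0.2}]}}

```text
time: 18.4
tool_pos: [0.6238, -0.1021, 0.192]
tcp_rot: [2.596, 1.766, 0.004]
wrist_force: [0.6, 1.0, -1.0]
width: 0.27
```

Call:
{"fn": "play_rows", "kwargs": {"series": [{"translation": [0.031, -0.025, 0], "spin": -0.2}, {"translation": [0.031, -0.024, 0], "spin": -0.2}, {"translation": [0.021, -0.016, 0], "spin": -0.13}, {"translation": [0.011, -0.008, 0], "spin": -0.07}, {"translation": [0, 0, 0], "spin": 0}]}}

```text
time: 18.9
tool_pos: [0.5887, 0.0111, 0.1911]
tcp_rot: [2.548, 1.836, 0.003]
wrist_force: [0.3, -1.5, -2.3]
width: 0.27
```

Run:
```python
from h import *
lip();im,c=shot('top','t11')
h=cv2.cvtColor(im,cv2.COLOR_BGR2HSV);m=((h[...,0]>8)&(h[...,0]<24)&(h[...,1]>90)).astype('uint8');k=np.zeros_like(m);cv2.circle(k,(355,204),24,1,-1)
n,l,st,ce=cv2.connectedComponentsWithStats(m*k)
for i in range(1,n):print(st[i].tolist(),toW(c,*ce[i],.015).round(4))
m2=((h[...,1]>150)&(h[...,0]>=12)&(h[...,0]<22)).astype('uint8');m2=m2[130:260,105:190];print('tray brass px',m2[:, :65].sum())
# last view: drum, scoop, tray together
cv2.imwrite('pics/v12.png',cv2.convertScaleAbs(cv2.resize(im[120:270,105:395],None,fx=2.75,fy=2.75,interpolation=cv2.INTER_CUBIC),alpha=1.6,beta=10))
```

```text
p [0.5887 0.0111 0.1911] phi 71.55 18.9 F [ 0.3 -1.5 -2.3] 0.26981045254690644
lip tray x -0.0830433366668012 y -0.28709015283549844
[349, 184, 8, 6, 41] [ 0.5901 -0.3019  0.015 ]
[358, 184, 8, 7, 43] [ 0.5886 -0.3286  0.015 ]
[364, 192, 6, 8, 40] [ 0.5647 -0.3433  0.015 ]
tray brass px 0
```

All three knuckles show in the drum and no brass shows in the tray. Next I set the scoop down.

Call:
{"fn": "play_rows", "kwargs": {"series": [{"translation": [0, 0, 0.03], "spin": 0}, {"translation": [0, 0, 0.035], "spin": 0}, {"translation": [0, 0, 0.025], "spin": 0}, {"translation": [0, 0, 0.01], "spin": 0}, {"translation": [0, 0, 0.004], "spin": 0}]}}

```text
time: 19.45
tool_pos: [0.5886, 0.0082, 0.0842]
tcp_rot: [-2.552, -1.831, 0.003]
wrist_force: [-0.3, 0.5, -1.5]
width: 0.276
```

Call:
{"fn": "play_rows", "kwargs": {"series": [{"translation": [0, 0, 0.002], "spin": 0}, {"translation": [0, 0, 0], "spin": 0}, {"translation": [0, 0, 0], "spin": 0}, {"translation": [0, 0, 0], "spin": 0}]}}

```text
time: 19.85
tool_pos: [0.5899, 0.0094, 0.0846]
tcp_rot: [2.55, 1.832, 0.003]
wrist_force: [0.8, 0.0, -1.6]
width: 0.272
```

Call:
{"fn": "play_rows", "kwargs": {"series": [{"translation": [0, 0, 0.003], "spin": 0}, {"translation": [0, 0, 0.002], "spin": 0}, {"translation": [0, 0, 0], "spin": 0}, {"translation": [0, 0, 0], "spin": 0}, {"translation": [0, 0, 0], "spin": 0}]}}

```text
time: 20.35
tool_pos: [0.5896, 0.0093, 0.08]
tcp_rot: [2.55, 1.833, 0.002]
wrist_force: [-2.3, -1.3, 6.3]
width: 0.271
```

Call:
{"fn": "play_rows", "kwargs": {"series": [{"translation": [0, 0, 0], "spin": 0}, {"translation": [0, 0, 0], "spin": 0}, {"translation": [0, 0, 0], "spin": 0}, {"translation": [0, 0, 0], "spin": 0}, {"translation": [0, 0, 0], "spin": 0}], "jaw": 1}}

```text
time: 20.85
tool_pos: [0.5888, 0.0094, 0.0781]
tcp_rot: [-2.551, -1.833, 0.0]
wrist_force: [0.1, -0.2, -0.3]
width: 1.0
```

Call:
{"fn": "play_rows", "kwargs": {"series": [{"translation": [0, 0, 0], "spin": 0}, {"translation": [0, 0, 0], "spin": 0}, {"translation": [0, 0, -0.01], "spin": 0}, {"translation": [0, 0, -0.03], "spin": 0}, {"translation": [0, 0, -0.04], "spin": 0}]}}

```text
time: 21.35
tool_pos: [0.587, 0.0094, 0.1573]
tcp_rot: [-2.549, -1.831, 0.006]
wrist_force: [0.6, 0.8, 0.4]
width: 1.0
```

Call:
{"fn": "play_rows", "kwargs": {"series": [{"translation": [0, 0, -0.05], "spin": 0}, {"translation": [0, 0, -0.03], "spin": 0}, {"translation": [0.03, 0.03, 0], "spin": 0}, {"translation": [0.04, 0.04, 0], "spin": 0}, {"translation": [0.03, 0.03, 0], "spin": 0}]}}

```text
time: 21.85
tool_pos: [0.7117, 0.0701, 0.2405]
tcp_rot: [2.55, 1.832, 0.004]
wrist_force: [0.9, -0.2, 0.3]
width: 0.999
```

Call:
{"fn": "play_rows", "kwargs": {"series": [{"translation": [0, 0, 0], "spin": 0}, {"translation": [0, 0, 0], "spin": 0}, {"translation": [0, 0, 0], "spin": 0}]}}

```text
time: 22.15
tool_pos: [0.709, 0.069, 0.2385]
tcp_rot: [-2.551, -1.833, 0.001]
wrist_force: [0.3, -1.1, 0.1]
width: 1.001
```

Run:
```python
from h import *
p,phi,M,s=pose();print(p,s['time'],s['wrist_force'],s['width'])
im,c=shot('top','t12')
cv2.imwrite('pics/v12.png',cv2.convertScaleAbs(cv2.resize(im[75:320,105:395],None,fx=2.4,fy=2.4,interpolation=cv2.INTER_CUBIC),alpha=1.5,beta=10))
```

```text
[0.7089756  0.06896906 0.2385144 ] 22.15 [ 0.25307936 -1.06046061  0.12846345] 1.0008567059445237
```

View pics/v12.png

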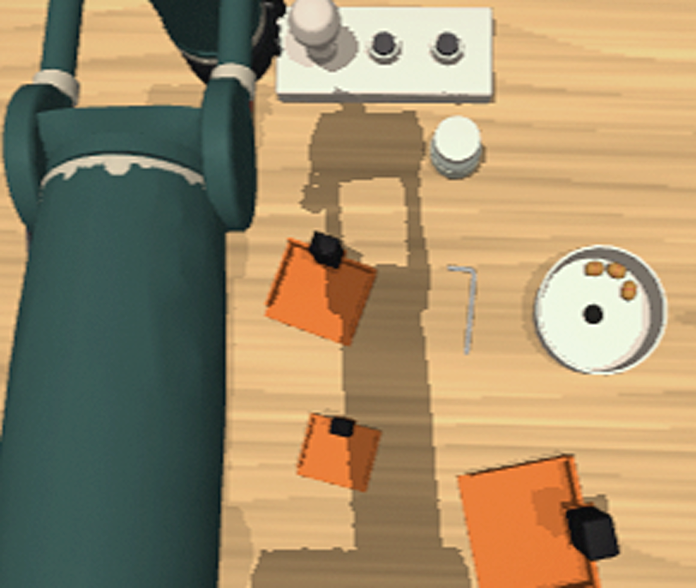

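The final view shows three knuckles in the white drum at (594,269), (616,270) and (628,290). The scoop stands upright and empty at (322,290), and the visible bystanders have not moved.

```bash
python3 -c "
from workcell import bot
print(bot.finish_job())"
```

```text
the job is handed in; nothing more can be done
None
```

I scooped the three brass knuckles out of the tray with the middle-sized orange scoop and put all three in the white drum. I then stood the scoop upright on bare counter where it had been, let go, and handed the job in at about 22 s.

- **Not tipped:** the moves only allow shifting and turning the tool about its own axis, so I could not tilt the scoop. I held it just above the drum and snatched it back, and the knuckles dropped off the lip.
- **Second pass in the tray:** on the first push one knuckle sat at the scoop's edge, outside the side-wall line. I shifted it inward and pushed again before lifting.
- **Last checks:** the final top view shows three knuckles in the drum, the scoop upright and empty, and the gripper open and clear. The jar, hex key and other scoops looked unmoved. Wrist forces at the end of each move were no more than about 14 N.
- **Not re-checked:** the arm hid the tray, fob and screwdriver in that final picture. A check just before I set the scoop down had shown no brass left in the tray. No check failed or disagreed at the end.

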